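# Lever open a label printer's sprung cover and hold it just below its balance point

### The arm

A 6-joint arm with a two-finger parallel gripper is mounted at the origin on the work surface. World frame = base frame: x ahead of the robot, y to its left, z up, the work surface at z = 0. Lengths are in mm, angles in rad, forces in N, time in s.
With the tool pointing down it reaches from about 250 to 775 mm from the base axis. Payload 4 kg.
Tool frame: the origin (TCP) lies on the mounting face of the last link; the fingertips stand 199 mm ahead of it and the grasp point (between the pads) lies 180 mm ahead of it (bot.hold_point_z is the distance from the TCP to the grasp point, in mm); z points along the fingers, y is the line along which they close (so a half turn about z gives the same grasp; the last joint's range is limited). The gripper opens to 94 mm and grips with 3 to 60 N. Pads are 16 mm wide; open, the fingers measure 119 mm over their backs; the gripper's body (75 mm by 177 mm) begins 78 mm behind the grasp point.
Start: joints at [-1.231, 0.087, 1.371, -0, 1.684, -0.103], TCP at [235.653, -496.958, 404.706] pointing down, gripper open.
Joint ranges: [-3.1, 3.1], [-0.76, 2.03], [0.27, 2.55], [-1.08, 4.22], [0.17, 2.65], [-2.57, 2.57]. Speed limits (rad/s): [2.79, 2.79, 3.14, 3.14, 3.14, 3.14].

### API

Orientations are given as a rotation vector (axis times angle).
In Python, from bench import sensors, camera, get_calibration, order, spotter, bot gives the robot as it stands.
- The arm moves only by the tool apply_moves, never from a script. Its argument "deltas" is a list that holds one entry, the list of rows, each a list of 7 numbers: the gripper command: -1 is fully open, 1 is shut, values between are in proportion, then the shift along the tool's x, y, z in mm, then the turn, a rotation vector about the tool's x, y, z in rad. In form: [[[gripper, x, y, z, rx, ry, rz], ...]]. A call has 1 to 12 rows; each row is the pose to reach, as a shift and turn from the pose commanded when the call began, along the tool's axes at that moment; what a row does not reach only later rows make up. A row lasts 1/10 s, in which the tool goes at most 50 mm and 8.59 degrees, less where a joint would pass 70% of its speed; a pose out of reach is approached as far as the arm can. A call with a gripper value outside its range is refused whole. The fingers move at their own pace and stop on an object; "newtons" is the grip in N (left out, the last holds). Time passes only in rows, so rows that repeat a pose let the fingers close. It gives the time, the measured TCP pose, the force, the opening and the grip force at its end, in the units of the state.
- sensors.get_state(): the state, without advancing time (a new reading comes with each control period).
- camera(name): name is "scene" or "top" or "wrist"; returns (picture, depth): 480x640x3 uint8, red, green, blue; 480x640 float32, mm along the optical axis (not along the pixel's ray), 0 where there is no reading.
- get_calibration(name): a dict with "vfov" (degrees; the focal length in pixels is half the picture's height over the tangent of half this angle, whatever the lens; pixels are square), "cx", "cy" (the principal point, pixels), "cam_to_world" (4x4, takes a point from camera to world coordinates); the wrist camera has in their place "tool_from_camera" (4x4, takes a point from camera to tool coordinates, whose origin is the TCP and whose axes are the flange's). Camera axes: x right, y up, looking along -z (the intrinsics and any distortion apply to the point x, -y, -z); pixel columns grow to the right and rows downward; lengths in mm; the calibration is good to about 2 mm. A picture is of the moment at which its call begins: read the wrist's pose just before it. get_calibration takes no time and is no camera call.
- order.hand_in(): hands the job in; it is judged then, once.
Trained networks look in the newest picture that a camera, given by its name, has taken for a name from the list of things; names that differ only in an ending like _2 or _b are one class to them, and where a whole thing is asked for, a point or a joint stands for the part that bears it (a point fixed in the world has none). Each returns a list of dicts, best first, with "p" (0 to 1); they miss things now and then, are a little off and sometimes report something else, mostly with a low value. They report only what shows in the picture. A call takes as long as a camera call. They do not tell look-alikes from the thing itself.
- spotter.search_frame(camera, label): "extent" ([centre column, centre row, width, height] in pixels, round what is visible of it).
- spotter.outline_of(camera, label): "pixels" (480x640 bool, what is visible of it) and "extent" ([centre column, centre row, width, height] in pixels, round what is visible of it).
- spotter.spot_point(camera, label): "position" ([column, row] in pixels: a listed point, or the origin of a listed thing).
The state is a dict: "t": time; "q": joint angles; "joint_velocities": joint speeds; "effort": joint torques, N m; "ee_pos": TCP position; "eef_rot": TCP orientation; "ft_force": force on the tool from outside, world axes, zero at the start; "ft_torque": the same for the moment, N m; "opening": finger opening in mm; "gripper_force": force on a finger pad.
Only numpy, scipy, OpenCV 4.12 (cv2) and the standard library are available. Lean on these libraries where they do the work, as an engineer would, in place of code of your own. Each camera call takes 0.05 s, during which the arm holds its last target. There are 200 camera calls.

### The job

The thumb tab on the label printer's cover has snapped off, so lever the cover open with the orange pry tool's blade in the recess at the front, and raise it past its balance point so that its springs carry it up. Lay the pry tool back on the blue mat, then take the cover by its front edge, ease it down to just below the balance point (within about fifteen degrees) and keep holding it there, so that I can change its lift springs without it flying up or dropping shut: you finish while still holding the cover. Leave the spool, flashlight, carton and everything else where they are.

Things in the scene. Friction and masses are not known exactly. Their poses are not given: they have to be found in the camera images.
- printer: Desktop label printer, fixed to the bench: black lower half with a grey cover, 220 mm deep (x) x 180 mm wide (y) x 142 mm high with the cover shut. Origin: on the bench under its middle; x points to its back (hinge side), z up, so its front faces -x. The flat front face is at x = -107 mm. The cover's hinge pin lies along y at x = +87.5 mm, z = 112 mm. The top of the shut lower half is 104 mm above the bench.
- recess (a point): Mouth of the thumb recess, in the middle of the printer's front face under the cover's front edge, 99 mm above the bench: an open gap 80 mm wide (y) and 10 mm high (z 94 to 104 mm), 42 mm deep towards +x, roofed by the underside of the cover. Axes as the printer's.
- cover (a joint): Angle of the printer's cover in rad: 0 shut, grows as the front edge rises, stops at 1.45. The cover weighs 0.6 kg, its springs lift it: below the balance point at 1.15 rad (66 degrees) it sinks shut (about 1.4 N at the front edge holds it up when shut, 0.3 N at 1.0 rad), above it it rises by itself to the stop and stays there. The hinge is damped (0.12 N m s/rad): it moves slowly by itself. No catch holds it shut.
- cover_edge (a point): Middle of the cover's front edge, at half thickness. Moves with the cover; the cover's flat plate runs from here 190 mm along this point's +x towards the hinge; z is the normal of its upper face, y lies along the edge. The plate is 180 mm wide and 8 mm thick; the first 50 mm from the edge are bare on both faces, behind that a metal print head 16 mm deep hangs underneath and a hump 30 mm high stands on top. Two white stubs of the snapped tab show on the edge.
- cover_hinge (a point): Middle of the cover's hinge pin, 195 mm behind the front edge and level with the plate's upper face, so 4 mm above its half thickness. Axes turn with the cover; it turns about y.
- pry_tool: Loose pry tool, 55 to 100 g, lying on the mat: orange plastic handle 100 mm long, 16 mm wide, 18 mm high with a black band, then a short ferrule and a flat steel blade 85 mm long, 12 mm wide, 2.5 mm thick. Origin: middle of the handle's underside; x points to the blade's tip, z up. The blade is level, its mid-thickness 9 mm above the underside.
- pry_grip (a point): Middle of the black band on the handle, where to grip it: 30 mm ahead of the tool's origin, 9 mm above its underside, near its centre of mass.
- pry_tip (a point): Tip of the blade, mid-thickness: 145 mm ahead of the tool's origin, 9 mm above its underside.
- mat: Blue repair mat, fixed on the bench, 240 mm (x) x 190 mm (y) x 3 mm. Origin at the centre of its underside. It lies to the left or the right of the printer's front.
- tray: Round steel parts tray, fixed, 120 mm across, 18 mm high, on the other side from the mat. Leave alone.
- spool: White and silver solder spool, 52 mm across, 32 mm high, standing in the tray. Leave alone.
- flashlight: Orange flashlight standing on its head, 38 mm across, 122 mm high, beside the printer. Leave alone.
- carton: Small carton, orange below and blue above, 70 x 55 x 65 mm, on the other side of the printer. Leave alone.
Mind the look-alikes: they are no part of the job. Several things look just like the pry_tool: the one meant starts farthest from the robot's base.

How it is judged:
By the outcome, as a careful person would: the job done as asked, in the order asked, and still so for the second after the job is handed in, while the arm keeps its last pose, push and grip.
It also fails if it takes over 67 s, if anything falls off the work surface, if the arm or the gripper's body presses on something with over 40 N, if the wrist force passes 120 N, or if a joint passes its speed limit or range.

## Working session

There is one attempt and no reset: what is moved stays moved. The work goes in short steps, Python scripts to look and compute and a tool call to move; the robot and the scene stay as the last step left them, time stands still between calls to the robot, and variables do not carry over. Pictures are saved under pics/ and viewed, at most 10 in all, crops included, and the job is handed in when it is done.

Besides the shell and the picture viewer there is one more tool, called after ">>>" as name([rows], argument=value, ...), one row to a line, values as JSON. apply_moves: Moves the arm, as the interface text tells. Its arguments: {"type":"object","properties":{"deltas":{"type":"array"},"newtons":{"type":"number"}},"required":["deltas"]}

```bash
mkdir -p pics; ls
cat > h.py <<'E'
import numpy as np, cv2
from scipy.spatial.transform import Rotation as R
from bench import sensors, camera, get_calibration, order, spotter, bot
def T_of(s=None):
    s=s or sensors.get_state(); T=np.eye(4); T[:3,:3]=R.from_rotvec(s["eef_rot"]).as_matrix(); T[:3,3]=s["ee_pos"]; return T
def c2w(n,T=None):
    c=get_calibration(n)
    return np.array(c["cam_to_world"]) if "cam_to_world" in c else (T if T is not None else T_of())@np.array(c["tool_from_camera"])
def px2w(n,u,v,d,T=None):
    c=get_calibration(n); f=240/np.tan(np.radians(c["vfov"])/2); u,v,d=map(np.asarray,(u,v,d))
    p=np.stack([(u-c["cx"])/f*d,-(v-c["cy"])/f*d,-d,np.ones_like(d,float)],-1)
    return (p@c2w(n,T).T)[...,:3]
def w2px(n,P,T=None):
    c=get_calibration(n); f=240/np.tan(np.radians(c["vfov"])/2)
    q=np.linalg.inv(c2w(n,T))@np.append(P,1); return c["cx"]+f*q[0]/-q[2], c["cy"]-f*q[1]/-q[2]
def on_plane(n,u,v,z,T=None):
    a=px2w(n,u,v,1.,T); o=c2w(n,T)[:3,3]; return o+(a-o)*(z-o[2])/(a-o)[2]
def save(n,img): cv2.imwrite("pics/"+n+".png",cv2.cvtColor(img,cv2.COLOR_RGB2BGR))
E
python3 - <<'E'
from h import *
for n in("top","scene"):
    im,d=camera(n); save(n+"0",im); np.save(n+"0.npy",d)
    c=get_calibration(n); print(n,{k:c[k] for k in c if k!="cam_to_world"},np.round(c["cam_to_world"],3).tolist())
    for l in("pry_tool","printer","mat"):
        for r in spotter.search_frame(n,l)[:5]: print(l,np.round(r["extent"]),round(r["p"],2))
    for l in("pry_grip","pry_tip","recess","cover_edge","cover_hinge","printer","mat"):
        for r in spotter.spot_point(n,l)[:4]: print(l,np.round(r["position"],1),round(r["p"],2))
s=sensors.get_state();print(s)
print(get_calibration("wrist"))
E
```

```text
pics
top {'vfov': 43.95807960202135, 'cx': 326.2346287808569, 'cy': 243.43147453088793} [[0.025, 0.998, -0.054, 323.691], [-1.0, 0.025, -0.003, 7.255], [-0.002, 0.054, 0.999, 1691.729], [0.0, 0.0, 0.0, 1.0]]
pry_tool [436. 215.  19.  64.] 0.94
pry_tool [438. 325.  15.  53.] 0.61
pry_tool [346. 271.  62.  30.] 0.57
printer [348. 162.  82. 103.] 0.76
mat [440. 225.  72.  86.] 0.65
mat [216. 217.  23.  20.] 0.56
pry_grip [349.5 268.3] 0.92
pry_grip [436.8 221.2] 0.89
pry_grip [438.5 342.6] 0.77
pry_grip [216.8 218.6] 0.39
pry_tip [429.7 176.4] 0.77
pry_tip [438.4 299.7] 0.76
pry_tip [312.6 281.1] 0.66
recess [355.9 196.9] 0.68
cover_edge [358.9 196.4] 0.76
cover_edge [437.1 222.7] 0.34
cover_hinge [343.2 126.9] 0.71
printer [345.5 162.4] 0.68
printer [433.3 234.5] 0.42
mat [437.1 224. ] 0.66
scene {'vfov': 48.085798657363625, 'cx': 322.17265093327177, 'cy': 236.6072815143771} [[-0.624, -0.641, 0.448, 926.561], [0.781, -0.499, 0.374, 408.977], [-0.016, 0.583, 0.812, 1003.287], [0.0, 0.0, 0.0, 1.0]]
pry_tool [296. 137.  40.  50.] 0.95
pry_tool [336. 226.  82.  23.] 0.89
pry_tool [207. 222
[... 883 characters left out ...]
4,  404.69345816]), 'eef_rot': array([3.06482822e+00, 6.89820101e-01, 4.47259740e-05]), 'ft_force': array([ 0.02362743, -0.39988651, -0.78332509]), 'ft_torque': array([-0.01917664,  0.00304616,  0.00909331]), 'gripper_force': 0.0, 'opening': 93.95682110563173}
{'vfov': 64.4771860603699, 'cx': 317.9423153991185, 'cy': 235.64882725757127, 'tool_from_camera': array([[-1.70430495e-04,  9.61109857e-01,  2.76166278e-01,
         8.15573984e+01],
       [ 9.99999929e-01,  2.56246292e-04, -2.74654655e-04,
        -6.30260597e-01],
       [-3.34739882e-04,  2.76166212e-01, -9.61109833e-01,
         1.96312019e+01],
       [ 0.00000000e+00,  0.00000000e+00,  0.00000000e+00,
         1.00000000e+00]])}
```

Run:
```python
from h import *
im=cv2.cvtColor(cv2.imread("pics/top0.png"),cv2.COLOR_BGR2RGB)
save("topc",cv2.resize(im[100:380,190:500],None,fx=2.1,fy=2.1,interpolation=cv2.INTER_CUBIC))
for n,pts in(("top",dict(A=[(436.8,221.2),(429.7,176.4)],B=[(438.5,342.6),(438.4,299.7)],C=[(349.5,268.3),(312.6,281.1)])),("scene",dict(A=[(206.2,215.8),(176.8,249.9)],B=[(293.9,132.3),(271.2,163)],C=[(327.8,225.6),(378.4,234)]))):
    for k,v in pts.items():
        P=[on_plane(n,*p,12) for p in v]; print(n,k,np.round(P,0).tolist(),np.linalg.norm(P[0]-P[1]).round())
print("recess",on_plane("top",355.9,196.9,99).round(),on_plane("scene",267,257.3,99).round())
print("edge",on_plane("top",358.9,196.4,108).round(),on_plane("scene",260.8,255.2,108).round())
print("hinge",on_plane("top",343.2,126.9,112).round(),on_plane("scene",210.9,331.9,112).round())
print("printer",on_plane("top",345.5,162.4,0).round(),on_plane("scene",243,322.9,0).round())
print("mat",on_plane("top",437.1,224,0).round(),on_plane("scene",213.3,215.1,0).round())
# printer points by depth: flat cover 104..150
d=np.load("scene0.npy"); v,u=np.mgrid[0:480,0:640]; P=px2w("scene",u,v,d)
m=(P[...,2]>106)&(P[...,2]<116)&(d>0)&(P[...,0]>250)&(P[...,0]<650)&(abs(P[...,1])<250)
q=P[m]; print(len(q)); print(cv2.minAreaRect(q[:,:2].astype(np.float32)))
```

```text
top A [[485.0, -299.0, 12.0], [612.0, -276.0, 12.0]] 129.0
top B [[144.0, -309.0, 12.0], [264.0, -306.0, 12.0]] 120.0
top C [[346.0, -54.0, 12.0], [307.0, 49.0, 12.0]] 110.0
scene A [[500.0, -300.0, 12.0], [609.0, -282.0, 12.0]] 110.0
scene B [[161.0, -318.0, 12.0], [280.0, -292.0, 12.0]] 122.0
scene C [[347.0, -57.0, 12.0], [296.0, 48.0, 12.0]] 118.0
recess [537. -64.  99.] [536. -64.  99.]
edge [537. -72. 108.] [544. -72. 108.]
hinge [724. -25. 112.] [726. -28. 112.]
printer [649. -36.   0.] [645. -46.   0.]
mat [ 478. -302.    0.] [ 483. -297.    0.]
2476
((600.8377075195312, -50.977699279785156), (135.67572021484375, 183.7029571533203), 11.279245376586914)
```

View pics/topc.png

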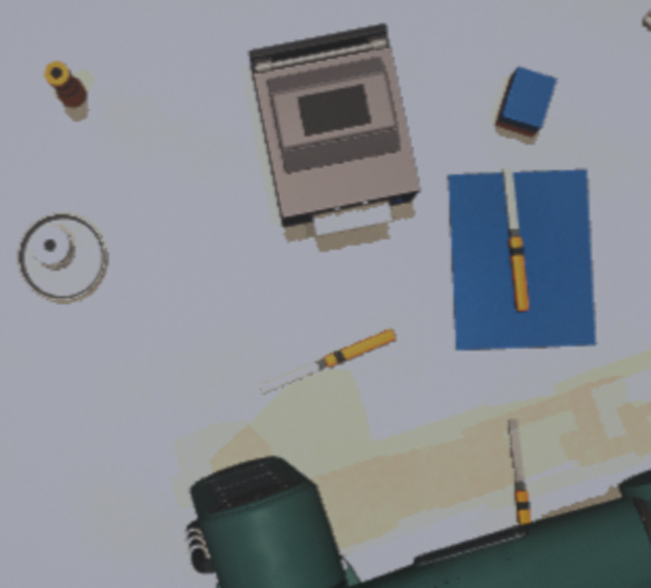

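View pics/scene0.png

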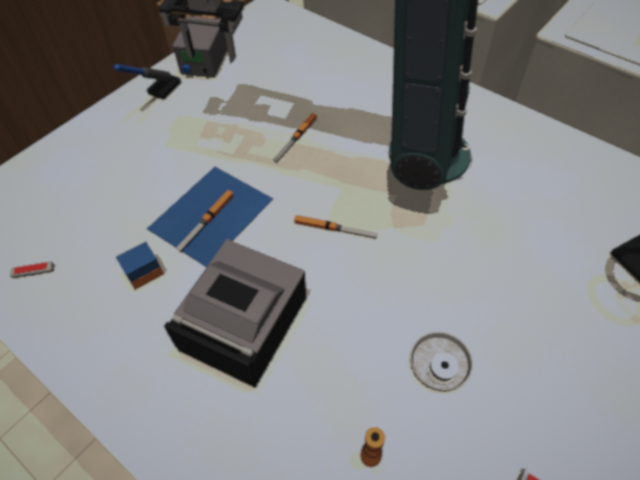

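The tools are A on the mat (top 436,215; about 570 mm from the base), B (438,325; about 340 mm) and C (346,271; about 350 mm). A is the farthest and the only one on the mat, and the enlarged crop shows it at (517,240), so A is the one meant. The crop also shows something white in front of the printer at (350,218), which I'll check with the wrist camera.

```bash
cat >> h.py <<'E'
def pose(p,yaw,tilt=0):
    """gripper down, tool x at yaw (deg); p = TCP"""
    c,s=np.cos(np.radians(yaw)),np.sin(np.radians(yaw)); T=np.eye(4)
    T[:3,:3]=np.array([[c,s,0],[s,-c,0],[0,0,-1]]); T[:3,3]=p; return T
def delta(T,base=None):
    D=np.linalg.inv(T_of() if base is None else base)@T
    return np.round(D[:3,3],1).tolist()+np.round(R.from_matrix(D[:3,:3]).as_rotvec(),4).tolist()
E
python3 - <<'E'
from h import *
print(delta(pose([490,-299,340],10)))
print([a for a in dir(bot) if a[0]!="_"], bot.hold_point_z)
E
```

```text
[314.6, -69.9, 64.7, 0.0001, -0.0, 0.2682]
['MotionError', 'hold_point_z'] 180.4
```

>>> apply_moves([
  [[-1, 314.6, -69.9, 64.7, 0, 0, 0.268], [-1, 314.6, -69.9, 64.7, 0, 0, 0.268], [-1, 314.6, -69.9, 64.7, 0, 0, 0.268], [-1, 314.6, -69.9, 64.7, 0, 0, 0.268], [-1, 314.6, -69.9, 64.7, 0, 0, 0.268], [-1, 314.6, -69.9, 64.7, 0, 0, 0.268], [-1, 314.6, -69.9, 64.7, 0, 0, 0.268], [-1, 314.6, -69.9, 64.7, 0, 0, 0.268], [-1, 314.6, -69.9, 64.7, 0, 0, 0.268], [-1, 314.6, -69.9, 64.7, 0, 0, 0.268]],
])

```text
t: 2.1
ee_pos: [489.3, -299.8, 340.5]
eef_rot: [3.129, 0.272, 0.0]
ft_force: [0.5, 0.9, 0.4]
opening: 93.9
gripper_force: 0.0
```

Run:
```python
from h import *
T=T_of(); im,d=camera("wrist"); save("w1",im); np.save("w1.npy",d)
for l in("pry_grip","pry_tip","pry_tool"):
    for r in spotter.spot_point("wrist",l)[:2]: print(l,np.round(r["position"],1),round(r["p"],2), on_plane("wrist",*r["position"],3 if l=="pry_tool" else 12,T).round(1))
o=spotter.outline_of("wrist","pry_tool")
for r in o[:2]: print(r["p"],r["extent"])
m=o[0]["pixels"]; v,u=np.nonzero(m); P=px2w("wrist",u,v,d[m],T); k=(P[:,2]>8)&(P[:,2]<35)
h=P[k&(P[:,2]>16)]  # handle top
c=cv2.minAreaRect(h[:,:2].astype(np.float32)); print("handle",len(h),c,h[:,2].mean())
print("all",cv2.minAreaRect(P[k][:,:2].astype(np.float32)))
vx=cv2.fitLine(P[k][:,:2].astype(np.float32),cv2.DIST_L2,0,.01,.01).ravel(); print(vx,np.degrees(np.arctan2(vx[1],vx[0])))
```

```text
pry_grip [313.6 221.6] 0.86 [ 493.4 -295.    12. ]
pry_grip [ 32.  333.5] 0.57 [345.8 -60.1  12. ]
pry_tip [321.8  72.3] 0.84 [ 608.3 -281.4   12. ]
pry_tip [273. 435.] 0.77 [ 271.2 -292.2   12. ]
pry_tool [308.5 256.2] 0.93 [ 459.4 -296.1    3. ]
pry_tool [ 70.1 319.9] 0.89 [359.8 -88.7   3. ]
0.87 [314.3, 194.8, 27.8, 236.7]
0.66 [60.6, 321.6, 118.3, 39.6]
handle 2240 ((468.5667419433594, -296.4815673828125), (109.72905731201172, 16.236549377441406), 6.420399188995361) 20.649599422965963
all ((510.13214111328125, -291.80426025390625), (193.3844757080078, 16.236549377441406), 6.4203996658325195)
[ 9.9298096e-01  1.1827450e-01  5.1074390e+02 -2.9144385e+02] 6.79253
```

View pics/w1.png

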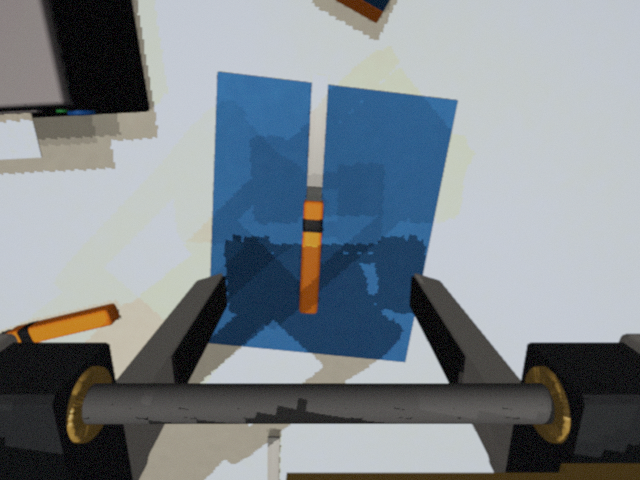

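Run:
```python
from h import *
print(T_of()[:3,3].round(1)); print(delta(pose([493,-294,250],6.6)),delta(pose([493,-294,204.5],6.6)))
```

```text
[ 489.2 -299.9  340.5]
[4.7, -5.2, 90.5, 0.0007, -0.0005, 0.0578] [4.6, -5.2, 136.0, 0.0007, -0.0005, 0.0578]
```

>>> apply_moves([
  [[-1, 4.7, -5.2, 50, 0, 0, 0.058], [-1, 4.7, -5.2, 90, 0, 0, 0.058], [-0.4, 4.7, -5.2, 115, 0, 0, 0.058], [-0.4, 4.7, -5.2, 130, 0, 0, 0.058], [-0.4, 4.7, -5.2, 135.5, 0, 0, 0.058], [-0.4, 4.7, -5.2, 135.5, 0, 0, 0.058], [1, 4.7, -5.2, 135.5, 0, 0, 0.058], [1, 4.7, -5.2, 135.5, 0, 0, 0.058], [1, 4.7, -5.2, 135.5, 0, 0, 0.058], [1, 4.7, -5.2, 135.5, 0, 0, 0.058]],
], newtons=50)

```text
t: 3.35
ee_pos: [493.9, -293.2, 205.4]
eef_rot: [3.135, 0.183, 0.002]
ft_force: [-0.0, 0.2, 0.2]
opening: 37.3
gripper_force: 0.0
```

>>> apply_moves([
  [[1, 0, 0, 0, 0, 0, 0], [1, 0, 0, 0, 0, 0, 0], [1, 0, 0, 0, 0, 0, 0]],
])

```text
t: 3.65
ee_pos: [493.7, -293.1, 204.5]
eef_rot: [3.136, 0.183, 0.0]
ft_force: [0.3, -0.4, -0.8]
opening: 15.6
gripper_force: 50.0
```

Run:
```python
from h import *
print(delta(pose([493.7,-293,392],6.6)),delta(pose([424,-98,392],13.5)))
```

```text
[0.0, -0.1, -187.5, 0.0003, -0.0, 0.0016] [-46.5, -201.9, -187.5, 0.0003, 0.0, -0.1188]
```

>>> apply_moves([
  [[1, 0, 0, -40, 0, 0, 0], [1, 0, 0, -90, 0, 0, 0], [1, 0, 0, -140, 0, 0, 0], [1, -10, -40, -187, 0, 0, -0.03], [1, -20, -85, -187, 0, 0, -0.06], [1, -30, -130, -187, 0, 0, -0.09], [1, -40, -175, -187, 0, 0, -0.119], [1, -46, -202, -187, 0, 0, -0.119], [1, -46, -202, -187, 0, 0, -0.119], [1, -46, -202, -187, 0, 0, -0.119], [1, -46, -202, -187, 0, 0, -0.119]],
])

```text
t: 4.75
ee_pos: [424.8, -98.5, 391.3]
eef_rot: [3.119, 0.368, -0.0]
ft_force: [-0.1, -0.2, -0.8]
opening: 15.9
gripper_force: 50.0
```

Run:
```python
from h import *
s=sensors.get_state(); T=T_of(s); print(s["t"],T[:3,3].round(1),s["opening"])
im,d=camera("wrist"); save("w2",im); np.save("w2.npy",d); np.save("w2T.npy",T)
Ti=np.linalg.inv(T)
v,u=np.mgrid[0:480,0:640]; P=px2w("wrist",u,v,d,T); L=P@Ti[:3,:3].T+Ti[:3,3]
for l,z in(("pry_tip",0),("pry_grip",0),("cover_edge",108),("recess",99)):
    for r in spotter.spot_point("wrist",l)[:2]:
        c,q=r["position"]; i,j=int(np.clip(q,0,479)),int(np.clip(c,0,639)); print(l,np.round([c,q],1),round(r["p"],2),"depth pt",P[i,j].round(1),"tool",L[i,j].round(1), on_plane("wrist",c,q,z,T).round(1))
m=(P[...,2]>107)&(P[...,2]<117)&(d>0); q=P[m]; print(len(q),q[:,2].mean())
np.save("w2P.npy",P)
# front edge: per column lowest row of mask
pts=[]
for c in range(0,640,4):
    r=np.nonzero(m[:,c])[0]
    if len(r)>5: pts.append(np.append(P[r.max(),c],[c,r.max()]))
pts=np.array(pts); print(pts[::8].round(1).tolist())
```

```text
4.75 [424.8 -98.5 391.3] 15.888555537192486
pry_tip [154.8 295.8] 0.77 depth pt [300.9  47.    9.8] tool [ -86.4 -170.5  381.4] [294.7  49.5   0. ]
pry_tip [319.3  45.8] 0.56 depth pt [551.1 -68.4 112. ] tool [ 1.299e+02 -1.000e-01  2.793e+02] [570.9 -64.3   0. ]
pry_grip [317.9 299.6] 0.67 depth pt [427.7 -96.7 207.9] tool [  3.3  -1.2 183.5] [ 330.7 -120.4    0. ]
pry_grip [259.1 280.7] 0.66 depth pt [346.9 -56.2  19.5] tool [-65.7 -59.5 371.8] [337.5 -55.2   0. ]
cover_edge [310.3  67.6] 0.55 depth pt [526.  -70.3 200.7] tool [105.1  -4.  190.6] [537.7 -65.9 108. ]
recess [312.8  69.5] 0.81 depth pt [525.5 -71.2 200.2] tool [104.4  -3.2 191.1] [538.1 -67.3  99. ]
19073 112.07436416793398
[[536.2, 26.9, 110.0, 164.0, 32.0], [521.7, 5.6, 107.2, 196.0, 66.0], [526.5, -14.3, 107.1, 228.0, 66.0], [530.8, -35.0, 111.6, 260.0, 66.0], [535.3, -54.4, 108.5, 292.0, 67.0], [551.7, -71.4, 112.6, 324.0, 45.0], [544.3, -94.4, 107.9, 356.0, 68.0], [548.9, -114.2, 108.7, 388.0, 68.0], [553.4, -133.7, 110.2, 420.0, 68.0], [564.7, -151.1, 110.5, 452.0, 56.0]]
```

View pics/w2.png

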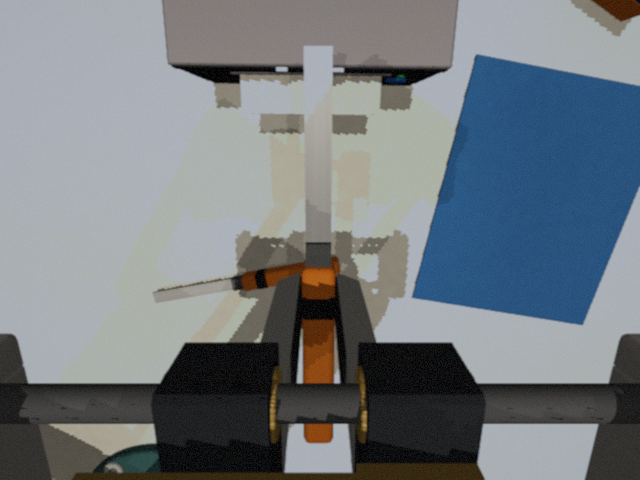

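```bash
python3 - <<'E'
from h import *
P=np.load("w2P.npy"); T=np.load("w2T.npy")
print("white",P[95,250:300:10].round(0).tolist(),P[80,250:300:10].round(0).tolist())
m=(P[...,2]>107)&(P[...,2]<117); 
for r in(40,50,60):
    c=np.nonzero(m[r])[0]; a,b=P[r,c.min()],P[r,c.max()]; print(r,c.min(),c.max(),a.round(1),b.round(1),np.linalg.norm(a-b).round(1),((a+b)/2).round(1),np.degrees(np.arctan2(a[0]-b[0],-(a[1]-b[1]))).round(2))
E
cat >> h.py <<'E'
YAW=12.8; O=np.array([643.1,-42.7])
def pr(x,y,z):
    c,s=np.cos(np.radians(YAW)),np.sin(np.radians(YAW)); return np.array([O[0]+c*x-s*y,O[1]+s*x+c*y,z])
E
python3 - <<'E'
from h import *
for x,z in((-246,330),(-246,291.5)): print(pr(x,0,z).round(1),delta(pose(pr(x,0,z),YAW)))
E
```

```text
white [[513.0, -27.0, 81.0], [515.0, -34.0, 82.0], [517.0, -41.0, 82.0], [518.0, -48.0, 83.0], [520.0, -55.0, 81.0]] [[523.0, -25.0, 82.0], [525.0, -32.0, 82.0], [527.0, -39.0, 82.0], [528.0, -46.0, 82.0], [530.0, -52.0, 82.0]]
40 165 453 [531.6  24.8 112.2] [ 573.3 -148.5  111.3] 178.3 [552.4 -61.8 111.7] -166.48
50 166 452 [526.1  23.5 112.1] [ 567.7 -149.7  111.6] 178.1 [546.9 -63.1 111.9] -166.52
60 167 451 [520.6  22.4 111.7] [ 561.9 -150.7  112.5] 177.9 [541.2 -64.2 112.1] -166.58
[403.2 -97.2 330. ] [-20.6, -6.3, 61.2, -0.0002, 0.0006, 0.0111]
[403.2 -97.2 291.5] [-20.6, -6.3, 99.7, -0.0002, 0.0006, 0.0111]
```

```bash
sed -i 's/^YAW=.*/YAW=13.2; O=np.array([642.9,-40.8])/' h.py
python3 - <<'E'
from h import *
print(delta(pose(pr(-246,0,291.5),YAW)))
E
```

```text
[-20.3, -6.5, 99.7, -0.0002, 0.0006, 0.0041]
```

>>> apply_moves([
  [[1, -20.3, -6.5, 10, 0, 0, 0.004], [1, -20.3, -6.5, 50, 0, 0, 0.004], [1, -20.3, -6.5, 80, 0, 0, 0.004], [1, -20.3, -6.5, 99.5, 0, 0, 0.004], [1, -20.3, -6.5, 99.5, 0, 0, 0.004], [1, -20.3, -6.5, 99.5, 0, 0, 0.004], [1, -20.3, -6.5, 99.5, 0, 0, 0.004]],
])

```text
t: 5.7
ee_pos: [403.9, -96.6, 293.6]
eef_rot: [3.119, 0.363, 0.004]
ft_force: [0.1, 0.3, -0.6]
opening: 15.5
gripper_force: 50.0
```

Run:
```python
from h import *
s=sensors.get_state(); T=T_of(s); print(s["t"],T[:3,3].round(1),s["opening"],s["ft_force"].round(2))
im,d=camera("wrist"); save("w3",im)
Ti=np.linalg.inv(T); v,u=np.mgrid[0:480,0:640]; P=px2w("wrist",u,v,d,T); L=P@Ti[:3,:3].T+Ti[:3,3]
m=(abs(L[...,1])<12)&(abs(L[...,2]-191)<5)&(L[...,0]>70)&(L[...,0]<125); q=L[m]
print(len(q),q[:,0].max(),q[:,1].mean(),"blade top tool z",q[:,2].mean(),"world z by x",[P[m&(abs(L[...,0]-x)<3)][:,2].mean().round(1) for x in(75,85,95,105,112)])
ci,cs=np.cos(np.radians(YAW)),np.sin(np.radians(YAW))
X=(P[...,0]-O[0])*ci+(P[...,1]-O[1])*cs; Y=-(P[...,0]-O[0])*cs+(P[...,1]-O[1])*ci
print("blade tip printer x,y,z",X[m].max(),Y[m].mean())
k=(P[...,2]>107)&(P[...,2]<117)&~m; print("cover min x",np.percentile(X[k],1) if k.any() else None, "y range",Y[k].min(),Y[k].max())
```

```text
5.7 [403.9 -96.6 293.6] 15.460066516250476 [ 0.05  0.32 -0.63]
3042 113.34166368939549 -0.9993417963406509 blade top tool z 190.9330775136624 world z by x [np.float64(102.9), np.float64(102.9), np.float64(102.9), np.float64(102.9), np.float64(103.0)]
blade tip printer x,y,z -131.65724283121992 1.008739405475572
cover min x -323.701034590352 y range -18.779882137373946 20.697888365465857
```

View pics/w3.png

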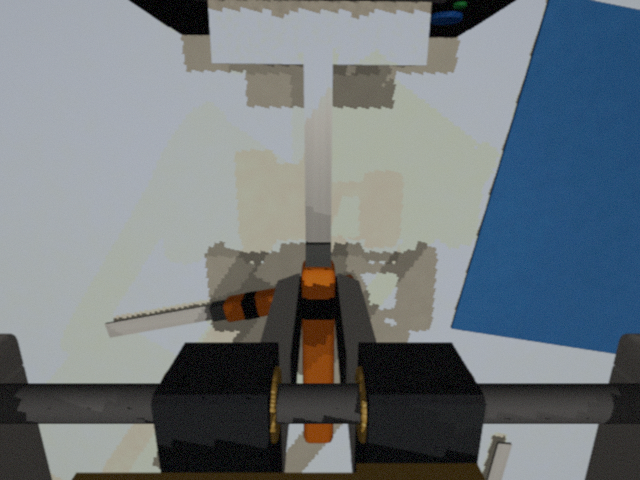

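The blade is level and centred (column 318), with its tip 25 mm in front of the recess. It is 3 mm too high, so I'll lower it and insert it.

>>> apply_moves([
  [[1, 0, 0, 3, 0, 0, 0], [1, 0, 0, 3, 0, 0, 0], [1, 10, 0, 3, 0, 0, 0], [1, 18, 0, 3, 0, 0, 0], [1, 24, 0, 3, 0, 0, 0], [1, 29, 0, 3, 0, 0, 0], [1, 34, 0, 3, 0, 0, 0], [1, 38, 0, 3, 0, 0, 0]],
])

```text
t: 6.55
ee_pos: [440.7, -87.4, 288.9]
eef_rot: [3.12, 0.364, -0.0]
ft_force: [-0.3, -0.9, -0.5]
opening: 15.4
gripper_force: 50.0
```

Run:
```python
from h import *
s=sensors.get_state(); print(s["t"],s["ee_pos"].round(1),s["opening"].round(2),s["ft_force"].round(2),s["ft_torque"].round(3))
```

```text
Traceback (most recent call last):
AttributeError: 'float' object has no attribute 'round'
```

Run:
```python
import numpy as np
a=167.5
for t in np.r_[0,.03,np.arange(.1,1.36,.1)]:
    x=87.5-a*np.cos(t)-8*np.sin(t); z=110.75+a*np.sin(t)-8*np.cos(t); print(round(t,2),"dx",round(x+93.7,1),"dz",round(-(z-97),1))
```

```text
0.0 dx 13.7 dz -5.8
0.03 dx 13.5 dz -10.8
0.1 dx 13.7 dz -22.5
0.2 dx 15.4 dz -39.2
0.3 dx 18.8 dz -55.6
0.4 dx 23.8 dz -71.6
0.5 dx 30.4 dz -87.0
0.6 dx 38.4 dz -101.7
0.7 dx 47.9 dz -115.5
0.8 dx 58.8 dz -128.3
0.9 dx 70.8 dz -140.0
1.0 dx 84.0 dz -150.4
1.1 dx 98.1 dz -159.4
1.2 dx 113.0 dz -167.0
1.3 dx 128.7 dz -173.0
```

>>> apply_moves([
  [[1, 8, 0, -1, 0, 0, 0], [1, 13.7, 0, -1.5, 0, 0, 0], [1, 13.7, 0, -3, 0, 0, 0], [1, 13.7, 0, -6, 0, 0, 0], [1, 13.5, 0, -11, 0, 0, 0], [1, 13.6, 0, -17, 0, 0, 0], [1, 13.7, 0, -22.5, 0, 0, 0], [1, 14.5, 0, -31, 0, 0, 0], [1, 15.4, 0, -39, 0, 0, 0], [1, 17, 0, -47.5, 0, 0, 0], [1, 18.8, 0, -55.5, 0, 0, 0], [1, 18.8, 0, -55.5, 0, 0, 0]],
])

```text
t: 7.75
ee_pos: [459.0, -83.2, 346.3]
eef_rot: [3.119, 0.363, 0.004]
ft_force: [-1.1, -1.0, -1.8]
opening: 15.3
gripper_force: 50.0
```

```bash
cat >> h.py <<'E'
def st():
    s=sensors.get_state(); print(round(s["t"],2),s["ee_pos"].round(1),round(s["opening"],2),s["ft_force"].round(2),s["ft_torque"].round(3)); return s
def coverpts(n="scene",T=None):
    im,d=camera(n); v,u=np.mgrid[0:480,0:640]; P=px2w(n,u,v,d,T)
    c,s=np.cos(np.radians(YAW)),np.sin(np.radians(YAW)); X=(P[...,0]-O[0])*c+(P[...,1]-O[1])*s; Y=-(P[...,0]-O[0])*s+(P[...,1]-O[1])*c
    return im,d,np.stack([X,Y,P[...,2]],-1)
E
python3 - <<'E'
from h import *
st(); im,d,Q=coverpts(); save("s4",cv2.resize(im[100:400,120:420],None,fx=1.8,fy=1.8))
# cover angle from flanks |y| 60..85 above z 118
m=(d>0)&(abs(Q[...,1])<88)&(abs(Q[...,1])>78)&(Q[...,0]>-110)&(Q[...,0]<60)&(Q[...,2]>112)
q=Q[m]; print(len(q)); print("theta", np.percentile(np.arctan2(q[:,2]-112,87.5-q[:,0]),[10,50,90]).round(3))
E
```

```text
7.75 [459.  -83.2 346.3] 15.27 [-1.12 -1.03 -1.78] [-0.153  0.381  0.074]
677
theta [0.284 0.305 0.327]
```

View pics/s4.png

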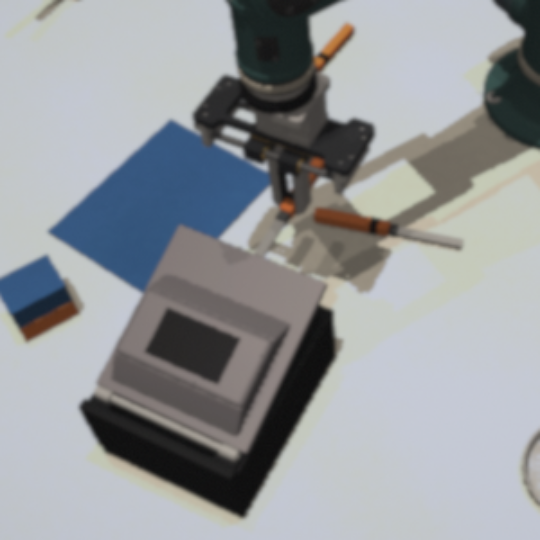

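The view shows the blade under the front edge and the cover at 0.305 rad, as planned. I'll keep lifting.

>>> apply_moves([
  [[1, 2.3, 0, -8, 0, 0, 0], [1, 5, 0, -16, 0, 0, 0], [1, 8, 0, -24, 0, 0, 0], [1, 11.6, 0, -31.5, 0, 0, 0], [1, 15.5, 0, -39, 0, 0, 0], [1, 19.6, 0, -46, 0, 0, 0], [1, 24, 0, -53, 0, 0, 0], [1, 29, 0, -60, 0, 0, 0], [1, 34.5, 0, -66.5, 0, 0, 0], [1, 40, 0, -72.7, 0, 0, 0], [1, 46, 0, -78.7, 0, 0, 0], [1, 52, 0, -84.4, 0, 0, 0]],
])

```text
t: 9.0
ee_pos: [509.7, -71.1, 429.5]
eef_rot: [3.12, 0.363, 0.001]
ft_force: [-1.4, -0.3, -0.5]
opening: 15.4
gripper_force: 50.0
```

```bash
cat >> h.py <<'E'
def theta():
    im,d,Q=coverpts(); v,u=np.mgrid[0:480,0:640]
    m=(d>0)&(abs(Q[...,1])<88)&(abs(Q[...,1])>78)&(Q[...,0]>-115)&(Q[...,0]<75)&(Q[...,2]>125)
    q=Q[m]; t=np.arctan2(q[:,2]-112,87.5-q[:,0]); print("theta",len(q),np.percentile(t,[10,50,90]).round(3),"zmax",np.percentile(q[:,2],99).round(1)); return im,d,Q
E
python3 - <<'E'
from h import *
st(); theta()
E
```

```text
9.0 [509.7 -71.1 429.5] 15.38 [-1.39 -0.32 -0.54] [-0.102  0.159 -0.034]
theta 946 [0.872 0.898 0.923] zmax 372.2
```

>>> apply_moves([
  [[1, 6.5, 0, -5.3, 0, 0, 0], [1, 13.2, 0, -10.4, 0, 0, 0], [1, 20, 0, -15, 0, 0, 0], [1, 27.3, 0, -19.4, 0, 0, 0], [1, 34.7, 0, -23.4, 0, 0, 0], [1, 42, 0, -27, 0, 0, 0], [1, 50, 0, -30, 0, 0, 0], [1, 58, 0, -33, 0, 0, 0], [1, 58, 0, -33, 0, 0, 0], [1, 58, 0, -33, 0, 0, 0], [1, 58, 0, -33, 0, 0, 0], [1, 58, 0, -33, 0, 0, 0]],
])

```text
t: 10.25
ee_pos: [565.3, -58.0, 461.8]
eef_rot: [3.121, 0.363, -0.0]
ft_force: [-0.6, -0.0, -1.3]
opening: 15.6
gripper_force: 50.0
```

Run:
```python
from h import *
st(); theta()
```

```text
10.25 [565.3 -58.  461.8] 15.64 [-0.59 -0.   -1.34] [ 0.006 -0.011  0.056]
theta 1178 [0.992 1.131 1.448] zmax 634.0
```

Run:
```python
from h import *
for z in(460,300,207): print(delta(pose([493.5,-293.3,z],6.6)))
```

```text
[-123.9, 212.6, 1.9, 0.0, 0.0002, 0.1164]
[-123.9, 212.6, 161.9, 0.0, 0.0002, 0.1164]
[-123.9, 212.6, 254.9, 0.0, 0.0002, 0.1164]
```

>>> apply_moves([
  [[1, -40, 0, 0, 0, 0, 0], [1, -85, 0, 0, 0, 0, 0], [1, -124, 20, 0, 0, 0, 0.03], [1, -124, 60, 10, 0, 0, 0.06], [1, -124, 105, 20, 0, 0, 0.09], [1, -124, 150, 40, 0, 0, 0.116], [1, -124, 190, 60, 0, 0, 0.116], [1, -124, 212.6, 100, 0, 0, 0.116], [1, -124, 212.6, 140, 0, 0, 0.116], [1, -124, 212.6, 180, 0, 0, 0.116], [1, -124, 212.6, 205, 0, 0, 0.116], [1, -124, 212.6, 205, 0, 0, 0.116]],
])

```text
t: 11.5
ee_pos: [492.1, -292.4, 251.7]
eef_rot: [-3.13, -0.181, 0.013]
ft_force: [-0.2, -0.6, -1.6]
opening: 15.9
gripper_force: 50.0
```

Run:
```python
from h import *
st(); theta()
T=T_of(); im,d=camera("wrist"); Ti=np.linalg.inv(T); v,u=np.mgrid[0:480,0:640]; P=px2w("wrist",u,v,d,T); L=P@Ti[:3,:3].T+Ti[:3,3]
m=(abs(L[...,1])<14)&(abs(L[...,2]-191)<15)&(L[...,0]>60)&(L[...,0]<125)
print([P[m&(abs(L[...,0]-x)<3)][:,2].mean().round(1) for x in(65,75,85,95,105,111)], L[m][:,0].max(), L[m][:,1].mean())
print(delta(pose([493.5,-293.3,206],6.6)))
```

```text
11.5 [ 492.1 -292.4  251.7] 15.88 [-0.16 -0.63 -1.64] [0.02  0.009 0.038]
theta 411 [1.419 1.443 1.452] zmax 307.0
[np.float64(63.8), np.float64(63.6), np.float64(63.7), np.float64(63.6), np.float64(63.6), np.float64(63.6)] 113.11233162357121 -1.1076976848513624
[-0.2, -0.1, 51.4, 0.0001, -0.0001, 0.0005]
```

The cover is up at its stop (1.44 rad). I'll lower the tool the last 50 mm onto the mat.

>>> apply_moves([
  [[1, 0, 0, 25, 0, 0, 0], [1, 0, 0, 42, 0, 0, 0], [1, 0, 0, 47, 0, 0, 0], [1, 0, 0, 47, 0, 0, 0], [1, 0, 0, 47, 0, 0, 0]],
])

```text
t: 12.1
ee_pos: [494.4, -293.8, 212.2]
eef_rot: [3.134, 0.182, 0.005]
ft_force: [0.6, -0.3, -1.5]
opening: 15.6
gripper_force: 50.0
```

Run:
```python
from h import *
st()
T=T_of(); im,d=camera("wrist"); Ti=np.linalg.inv(T); v,u=np.mgrid[0:480,0:640]; P=px2w("wrist",u,v,d,T); L=P@Ti[:3,:3].T+Ti[:3,3]
m=(abs(L[...,1])<14)&(abs(L[...,2]-191)<15)&(L[...,0]>60)&(L[...,0]<125)
print([P[m&(abs(L[...,0]-x)<3)&(abs(L[...,1]+1)<4)][:,2].mean().round(1) for x in(65,75,85,95,105,111)])
```

```text
12.1 [ 494.4 -293.8  212.2] 15.57 [ 0.61 -0.29 -1.55] [-0.008  0.037  0.006]
[np.float64(21.3), np.float64(21.3), np.float64(21.5), np.float64(21.5), np.float64(21.5), np.float64(21.5)]
```

>>> apply_moves([
  [[1, 0, 0, 4, 0, 0, 0], [1, 0, 0, 6, 0, 0, 0], [1, 0, 0, 6.5, 0, 0, 0], [1, 0, 0, 6.5, 0, 0, 0], [1, 0, 0, 6.5, 0, 0, 0]],
])

```text
t: 12.65
ee_pos: [493.9, -293.5, 204.5]
eef_rot: [3.135, 0.182, 0.002]
ft_force: [-1.6, 1.0, 5.0]
opening: 15.5
gripper_force: 50.0
```

Run:
```python
from h import *
st()
T=T_of(); im,d=camera("wrist"); Ti=np.linalg.inv(T); v,u=np.mgrid[0:480,0:640]; P=px2w("wrist",u,v,d,T); L=P@Ti[:3,:3].T+Ti[:3,3]
m=(abs(L[...,1])<14)&(abs(L[...,2]-191)<15)&(L[...,0]>60)&(L[...,0]<125)
print([P[m&(abs(L[...,0]-x)<3)&(abs(L[...,1]+1)<4)][:,2].mean().round(1) for x in(65,85,111)])
```

```text
12.65 [ 493.9 -293.5  204.5] 15.47 [-1.63  1.03  4.98] [ 0.219  0.311 -0.028]
[np.float64(13.5), np.float64(13.5), np.float64(13.5)]
```

>>> apply_moves([
  [[-1, 0, 0, 0, 0, 0, 0], [-1, 0, 0, 0, 0, 0, 0], [-1, 0, 0, 0, 0, 0, 0], [-1, 0, 0, -10, 0, 0, 0], [-1, 0, 0, -40, 0, 0, 0], [-1, 0, 0, -90, 0, 0, 0], [-1, -10, 0, -140, 0, 0, 0], [-1, -20, 0, -190, 0, 0, 0], [-1, -30, 0, -240, 0, 0, 0], [-1, -40, 0, -290, 0, 0, 0], [-1, -40, 0, -335, 0, 0, 0], [-1, -40, 0, -335, 0, 0, 0]],
])

```text
t: 13.9
ee_pos: [452.4, -297.0, 548.6]
eef_rot: [3.125, 0.18, 0.02]
ft_force: [-0.1, -0.5, 0.7]
opening: 93.9
gripper_force: 0.0
```

```bash
cat >> h.py <<'E'
def grasp_pose(th,back=0,depth=20,y=0):
    """TCP pose to hold the cover at th; back = mm retreated along tool -z"""
    u=np.array([-np.cos(th),0,np.sin(th)]); n=np.array([np.sin(th),0,np.cos(th)])
    g=np.array([87.5,y,112])+(195-depth)*u-4*n; p=g+u*(bot.hold_point_z+back)
    c,s=np.cos(np.radians(YAW)),np.sin(np.radians(YAW)); Rz=np.array([[c,-s,0],[s,c,0],[0,0,1]])
    T=np.eye(4); T[:3,:3]=Rz@np.column_stack([[0,1,0],n,-u]); T[:3,3]=pr(*p); return T
E
python3 - <<'E'
from h import *
st(); im,d,Q=theta(); save("s5",cv2.resize(im[100:400,120:420],None,fx=1.8,fy=1.8))
for l in("pry_tool","pry_grip"):
    for r in spotter.spot_point("scene",l)[:3]: print(l,np.round(r["position"],1),round(r["p"],2),on_plane("scene",*r["position"],12).round())
m=(d>0)&(abs(Q[...,1])<95)&(Q[...,2]>200)&(Q[...,0]>20)&(Q[...,0]<110); q=Q[m]
print(np.percentile(q,[1,50,99],axis=0).round(1).tolist())
for b in(70,0): T=grasp_pose(1.45,b); print(T[:3,3].round(1),delta(T))
E
```

```text
13.9 [ 452.4 -297.   548.6] 93.95 [-0.09 -0.54  0.74] [ 0.084 -0.012  0.009]
theta 399 [1.42  1.444 1.453] zmax 306.7
pry_tool [305.3 128.9] 0.81 [ 132. -303.   12.]
pry_tool [219.6 210.4] 0.68 [ 469. -286.   12.]
pry_tool [314.9 224. ] 0.59 [362. -84.  12.]
pry_grip [295.7 134.4] 0.84 [ 164. -309.   12.]
pry_grip [328.  224.9] 0.81 [346. -58.  12.]
pry_grip [206.3 215.1] 0.56 [ 498. -301.   12.]
[[57.3, -87.2, 201.6], [74.3, 7.5, 248.5], [107.1, 87.8, 306.9]]
[674.3 -33.4 533.8] [249.5, -237.2, 4.4, -0.0907, 0.1018, -1.6832]
[682.5 -31.5 464.3] [257.9, -238.1, 73.9, -0.0907, 0.1018, -1.6832]
```

View pics/s5.png

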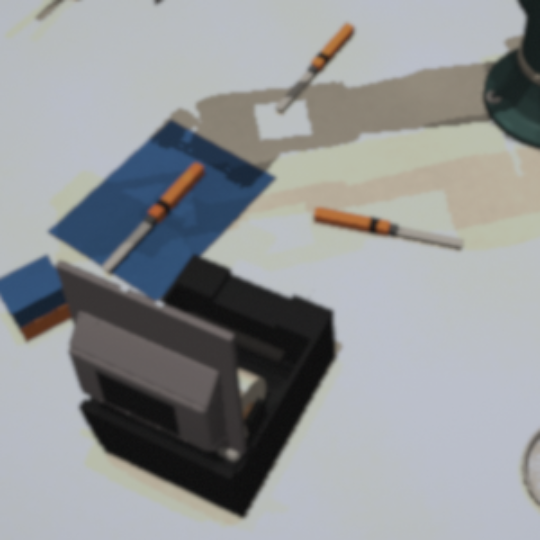

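The picture shows the cover fully open at its stop and the pry tool back on the mat, level. Next is the pre-grasp pose above the cover's edge.

>>> apply_moves([
  [[-1, 20, -20, 4, -0.008, 0.008, -0.14], [-1, 45, -43, 4, -0.016, 0.017, -0.28], [-1, 70, -66, 4, -0.024, 0.025, -0.42], [-1, 95, -90, 4, -0.03, 0.034, -0.56], [-1, 120, -114, 4, -0.038, 0.042, -0.7], [-1, 145, -138, 4, -0.045, 0.05, -0.84], [-1, 170, -162, 4, -0.053, 0.06, -0.98], [-1, 190, -180, 4, -0.06, 0.068, -1.12], [-1, 210, -200, 4, -0.068, 0.076, -1.26], [-1, 225, -215, 4, -0.075, 0.085, -1.4], [-1, 240, -230, 4, -0.083, 0.093, -1.54], [-1, 249.5, -237, 4, -0.091, 0.102, -1.683]],
])

```text
t: 15.25
ee_pos: [675.8, -32.0, 530.4]
eef_rot: [1.897, 2.412, 0.142]
ft_force: [-1.0, -0.3, -0.4]
opening: 93.9
gripper_force: 0.0
```

>>> apply_moves([
  [[-1, 0, 0, 0, 0, 0, 0], [-1, 0, 0, 0, 0, 0, 0], [-1, 0, 0, 0, 0, 0, 0]],
])

```text
t: 15.55
ee_pos: [674.2, -34.3, 533.4]
eef_rot: [1.907, 2.399, 0.143]
ft_force: [0.3, -0.1, 0.6]
opening: 93.9
gripper_force: 0.0
```

Run:
```python
from h import *
s=st(); T=T_of(s); print("q",s["q"].round(2)); print(delta(grasp_pose(1.45,70)),delta(grasp_pose(1.45,0)))
im,d,Q=coverpts("wrist",T); save("w6",im)
m=(d>0)&(abs(Q[...,1])<95)&(Q[...,2]>280)&(Q[...,2]<325)&(Q[...,0]>20)&(Q[...,0]<110); q=Q[m]
print(len(q),np.percentile(q,[1,50,99],axis=0).round(1).tolist() if len(q) else 0)
```

```text
15.55 [674.2 -34.3 533.4] 93.9 [ 0.29 -0.15  0.62] [-0.04  -0.03  -0.011]
q [-0.14  0.36  0.79  0.05  1.88 -0.36]
[0.8, 0.3, -0.4, -0.0018, -0.0001, -0.0029] [0.8, 0.4, 69.6, -0.0018, -0.0001, -0.0029]
3700 [[55.6, -76.0, 302.7], [59.4, 20.5, 305.2], [63.7, 87.4, 308.5]]
```

View pics/w6.png

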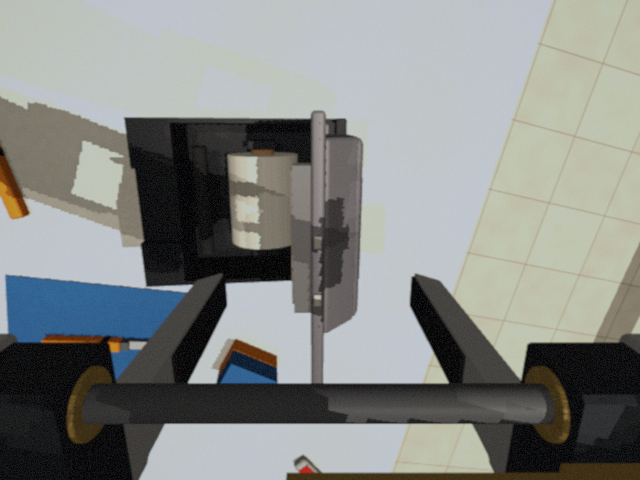

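Seen from the wrist, the plate edge runs vertically at column 317, centred between the open fingers. I'll go down and grip.

>>> apply_moves([
  [[-1, 0.8, 0.3, 30, 0, 0, -0.003], [-1, 0.8, 0.3, 55, 0, 0, -0.003], [-1, 0.8, 0.3, 69.5, 0, 0, -0.003], [-1, 0.8, 0.3, 69.5, 0, 0, -0.003], [-1, 0.8, 0.3, 69.5, 0, 0, -0.003], [1, 0.8, 0.3, 69.5, 0, 0, -0.003], [1, 0.8, 0.3, 69.5, 0, 0, -0.003], [1, 0.8, 0.3, 69.5, 0, 0, -0.003], [1, 0.8, 0.3, 69.5, 0, 0, -0.003], [1, 0.8, 0.3, 69.5, 0, 0, -0.003], [1, 0.8, 0.3, 69.5, 0, 0, -0.003], [1, 0.8, 0.3, 69.5, 0, 0, -0.003]],
], newtons=20)

```text
t: 16.8
ee_pos: [682.7, -30.9, 465.4]
eef_rot: [1.899, 2.403, 0.145]
ft_force: [1.1, -0.8, -0.7]
opening: 41.4
gripper_force: 0.0
```

>>> apply_moves([
  [[1, 0, 0, 0, 0, 0, 0], [1, 0, 0, 0, 0, 0, 0], [1, 0, 0, 0, 0, 0, 0], [1, 0, 0, 0, 0, 0, 0]],
])

```text
t: 17.2
ee_pos: [682.5, -31.0, 465.4]
eef_rot: [1.9, 2.404, 0.144]
ft_force: [-4.9, -0.8, 1.2]
opening: 9.9
gripper_force: 2.7
```

Run:
```python
from h import *
st(); T=T_of(); print(delta(grasp_pose(1.45)))
B=grasp_pose(1.45)
for t in np.arange(1.42,1.04,-.03): print(round(t,2),delta(grasp_pose(t),B))
```

```text
17.2 [682.5 -31.  465.4] 9.91 [-4.89 -0.8   1.2 ] [-0.231  0.977 -0.04 ]
[-0.5, -0.2, 1.0, -0.0009, 0.0001, 0.0028]
1.42 [0.0, -10.7, 0.3, -0.03, -0.0, -0.0]
1.39 [0.0, -21.3, 0.9, -0.06, 0.0, -0.0]
1.36 [0.0, -31.9, 1.8, -0.09, 0.0, -0.0]
1.33 [0.0, -42.5, 3.0, -0.12, 0.0, -0.0]
1.3 [0.0, -53.1, 4.6, -0.15, -0.0, -0.0]
1.27 [0.0, -63.6, 6.5, -0.18, -0.0, -0.0]
1.24 [0.0, -74.0, 8.6, -0.21, 0.0, -0.0]
1.21 [0.0, -84.4, 11.1, -0.24, 0.0, -0.0]
1.18 [0.0, -94.7, 13.9, -0.27, 0.0, -0.0]
1.15 [0.0, -104.8, 17.1, -0.3, 0.0, -0.0]
1.12 [0.0, -114.9, 20.5, -0.33, 0.0, -0.0]
1.09 [0.0, -124.9, 24.2, -0.36, 0.0, -0.0]
1.06 [0.0, -134.8, 28.2, -0.39, 0.0, -0.0]
```

>>> apply_moves([
  [[1, 0, 0, 0, 0, 0, 0], [1, 0, 0, 0, 0, 0, 0], [1, 0, 0, 0, 0, 0, 0], [1, 0, -5, 0.1, -0.015, 0, 0], [1, 0, -10.7, 0.3, -0.03, 0, 0], [1, 0, -16, 0.6, -0.045, 0, 0], [1, 0, -21.3, 0.9, -0.06, 0, 0], [1, 0, -26.6, 1.3, -0.075, 0, 0], [1, 0, -31.9, 1.8, -0.09, 0, 0], [1, 0, -31.9, 1.8, -0.09, 0, 0]],
])

```text
t: 18.2
ee_pos: [651.3, -38.3, 459.8]
eef_rot: [1.86, 2.354, 0.25]
ft_force: [-2.8, 0.4, 2.1]
opening: 8.1
gripper_force: 20.0
```

Run:
```python
from h import *
st(); print(delta(grasp_pose(1.36)))
B=grasp_pose(1.36)
for t in np.arange(1.33,1.04,-.03): print(round(t,2),delta(grasp_pose(t),B))
theta()
```

```text
18.2 [651.3 -38.3 459.8] 8.08 [-2.8   0.39  2.13] [-0.192  1.018 -0.134]
[-0.5, 0.2, 1.1, 0.0007, -0.0003, 0.0026]
1.33 [0.0, -10.7, 0.3, -0.03, -0.0, -0.0]
1.3 [0.0, -21.3, 0.9, -0.06, -0.0, -0.0]
1.27 [0.0, -31.9, 1.8, -0.09, 0.0, 0.0]
1.24 [0.0, -42.5, 3.0, -0.12, 0.0, -0.0]
1.21 [0.0, -53.1, 4.6, -0.15, 0.0, -0.0]
1.18 [0.0, -63.6, 6.5, -0.18, -0.0, -0.0]
1.15 [0.0, -74.0, 8.6, -0.21, 0.0, -0.0]
1.12 [0.0, -84.4, 11.1, -0.24, 0.0, -0.0]
1.09 [0.0, -94.7, 13.9, -0.27, 0.0, -0.0]
1.06 [0.0, -104.8, 17.1, -0.3, 0.0, 0.0]
theta 1591 [1.224 1.253 1.364] zmax 633.4
```

>>> apply_moves([
  [[1, 0, -10.7, 0.3, -0.03, 0, 0], [1, 0, -21.3, 0.9, -0.06, 0, 0], [1, 0, -31.9, 1.8, -0.09, 0, 0], [1, 0, -42.5, 3, -0.12, 0, 0], [1, 0, -53.1, 4.6, -0.15, 0, 0], [1, 0, -63.6, 6.5, -0.18, 0, 0], [1, 0, -74, 8.6, -0.21, 0, 0], [1, 0, -84.4, 11.1, -0.24, 0, 0], [1, 0, -94.7, 13.9, -0.27, 0, 0], [1, 0, -104.8, 17.1, -0.3, 0, 0], [1, 0, -104.8, 17.1, -0.3, 0, 0], [1, 0, -104.8, 17.1, -0.3, 0, 0]],
])

```text
t: 19.45
ee_pos: [555.3, -60.8, 421.7]
eef_rot: [1.716, 2.173, 0.568]
ft_force: [-7.6, 1.0, 4.5]
opening: 8.1
gripper_force: 20.0
```

Run:
```python
from h import *
st(); print(delta(grasp_pose(1.06)))
im,d,Q=coverpts(); save("s7",cv2.resize(im[60:360,120:420],None,fx=1.8,fy=1.8))
m=(d>0)&(abs(Q[...,1])<87)&(abs(Q[...,1])>76)&(Q[...,0]>-60)&(Q[...,0]<80)&(Q[...,2]>130)&(Q[...,2]<275)
q=Q[m]; vx,vz,x0,z0=cv2.fitLine(q[:,[0,2]].astype(np.float32),cv2.DIST_HUBER,0,.01,.01).ravel(); print(len(q),"theta fit",np.arctan2(abs(vz),abs(vx)),"dist of hinge from line",(87.5-x0)*vz-(112-z0)*vx)
t=np.arctan2(q[:,2]-112,87.5-q[:,0]); print(np.percentile(t,[10,30,50,70,90]).round(3))
```

```text
19.45 [555.3 -60.8 421.7] 8.08 [-7.61  1.02  4.46] [0.034 1.428 0.095]
[-0.6, -0.7, 1.4, 0.0003, -0.0017, 0.003]
661 theta fit 1.0673352 dist of hinge from line 0.009540558
[1.05  1.062 1.068 1.073 1.084]
```

View pics/s7.png

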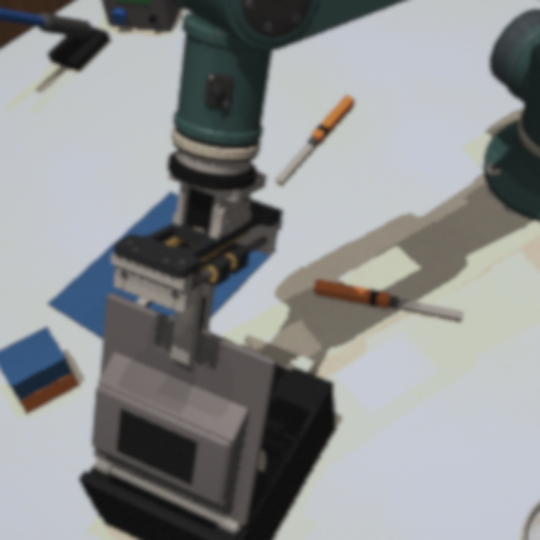

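The fitted plate angle is 1.067 rad, about 5° below balance. The cover is held by its front edge at 20 N and the pry tool is lying on the mat, so I'm handing in.

```bash
python3 -c "
from h import *
st(); print(order.hand_in())"
```

```text
19.5 [555.4 -60.7 421.7] 7.96 [-7.58  1.34  3.92] [-0.005  1.459  0.104]
the job is handed in; nothing more can be done
None
```

The job is handed in: I levered the cover open with the pry tool, laid the tool back on the mat, and am holding the cover by its front edge at about 1.07 rad (61°), 5° below its balance point.

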